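Dock the treatment wand and zero the session dial

TASK

The treatment is over: take the wooden wand from its rest and press it down into the two spring clips of the white docking stand until it snaps fully home, lying midway over both clips with its tapered nose pointing away from the dial. Then turn the stand's session dial back counter-clockwise to its zero stop, let go, and leave the pot, cone, jar and bowl where they stand.

Things in the scene. Friction and masses are not known exactly. Their poses are not given: they have to be found in the camera images.
- wand_mid (a point): Middle of the loose treatment wand, on its axis: a wooden round rod 28 mm in diameter, 175 mm long, about 120 g. Its y axis runs along the rod to the tapered nose. The straight part runs from 75 mm behind this point to 70 mm ahead. At the start it lies level in the rest, axis 46 mm above the desk, with 34 mm free below its axis, and can be grasped across its middle from above.
- wand_nose (a point): Tip of the wand's nose, on the axis, 100 mm ahead of its middle; the nose tapers to 10 mm across over the last 30 mm.
- rest: Fixed wooden rest, base board 60 x 150 x 12 mm, origin under its centre on the desk, with two V notches, each 12 mm thick, 52 mm either side of the middle along its y axis, tops about 45 mm above the desk. The wand starts in it, along its y axis, up to 12 mm off the middle.
- stand: Fixed white docking stand, base plate 110 x 330 x 12 mm, origin under the plate's centre on the desk, long side along its y axis. The two spring clips are on its +y part; a console 84 x 80 mm, top 36 mm above the desk, with the dial is centred at y = -118 mm.
- dock_seat (a point): Where the wand's middle lies when fully home: 60 mm above the desk, 55 mm along +y from the stand's origin, axes as the stand's. The docked wand lies along y, nose towards +y. One clip stands 48 mm to either side along y. First contact is some 20 mm above home; press straight down, about 10 to 14 N for both clips together, until it rests on the grey saddles. 48 mm are free below the axis between the clips.
- clip_a (a point): Centre of the clip nearer the dial, on the docked wand's axis, 60 mm above the desk. The clip is 16 mm wide along y: two upright steel spring fingers, their inward lips 10 mm above this point, 20 mm apart, flared mouth tops 83 mm above the desk and about 42 mm apart. The flares guide a wand up to about 5 mm off to the side.
- clip_b (a point): Centre of the clip farther from the dial, alike.
- dial (a joint): Session dial, rad: 0 at its hard zero stop, grows clockwise seen from above, stays where left (friction 0.06 N m). At 0 the white pointer line on its bar points along the stand's +x, to the long black tick; at value q it points that way turned clockwise by q. It starts between 0.7 and 1.6.
- dial_grip (a point): On the dial's vertical axis at the height to grip, 64 mm above the desk. The grey grip bar is 46 mm long, 14 mm wide and rises from 42 to 74 mm above the desk, on a disc 56 mm across. This point turns with the dial; its x axis runs along the bar towards the pointer.
- pot: Bystander, not to be disturbed: red pot, open top, about 100 mm across and 75 mm tall; origin under its centre.
- cone: Bystander, not to be disturbed: turned wooden cone former standing on its base, 48 mm across, 80 mm tall; origin under its centre.
- jar: Bystander, not to be disturbed: amber jar with white lid, 72 mm across, 85 mm tall; origin under its centre.
- bowl: Bystander, not to be disturbed: white ceramic bowl, 100 mm across, 45 mm tall; origin under its centre.
Mind the look-alikes: they are no part of the job. Of the things like the part that bears wand_mid, leave any that is green or yellow; of the rest the larger one is meant.

How it is judged (in metres and radians):
On the way, in this order (a step that is already met when the one before it is completed fails the run):
1. the wand is snapped fully home in both clips, nose away from the dial (x of wand_mid in the frame of dock_seat between -0.004 and 0.004 m and y of wand_mid in the frame of dock_seat between -0.015 and 0.015 m and z of wand_mid in the frame of dock_seat between -0.004 and 0.004 m and angle between the y axis of wand_mid and the y axis of dock_seat, either way round below 0.06 rad and y of wand_nose in the frame of dock_seat above 0.05 m), for 0.2 s.
2. the dial is back at its zero stop (value of joint dial below 0.08 rad), for 0.2 s.
At the end, for the whole second after the job is handed in: The wand is home in both clips: its middle within 4 mm sideways and in height and 15 mm lengthwise of the seat point, its axis within 0.06 rad of the stand's y axis, nose away from the dial; the dial is within 0.08 rad of its zero stop; both are at rest (all of step 1 and value of joint dial below 0.08 rad and velocity of joint dial between -0.05 and 0.05 rad/s); the robot touches nothing.
It fails at once if the pot is moved more than 30 mm or tipped (distance of pot from where it was at the start of the episode above 0.03 m or angle between pot's own z axis and vertical above 0.3 rad).
It fails at once if the cone is moved more than 30 mm or tipped (distance of cone from where it was at the start of the episode above 0.03 m or angle between cone's own z axis and vertical above 0.3 rad).
It fails at once if the jar is moved more than 30 mm or tipped (distance of jar from where it was at the start of the episode above 0.03 m or angle between jar's own z axis and vertical above 0.3 rad).
It fails at once if the bowl is moved more than 30 mm or tipped (distance of bowl from where it was at the start of the episode above 0.03 m or angle between bowl's own z axis and vertical above 0.3 rad).
It also fails if it takes over 51 s, if anything falls off the work surface, if the arm or the gripper's body presses on something with over 40 N, if the wrist force passes 120 N, or if a joint passes its speed limit or range.

ROBOT

A 6-joint arm with a two-finger parallel gripper is mounted at the origin on the work surface. World frame = base frame: x ahead of the robot, y to its left, z up, the work surface at z = 0. Lengths are in m, angles in degrees, forces in N, time in s.
With the tool pointing down it reaches from about 0.4 to 0.825 m from the base axis. Payload 7 kg.
Tool frame: the origin (TCP) lies midway between the tips of the shut fingers; the grasp point (between the pads) lies 19 mm behind it (ctrl.grasp_offset is the distance from the TCP to the grasp point, in m); z points along the fingers, x is the direction in which the jaws open and shut, and the axes are right-handed (so a half turn about z gives the same grasp; the last joint's range is limited). The gripper opens to 88 mm and grips with 3 to 60 N. Pads are 19 mm wide; open, the fingers measure 130 mm over their backs; the gripper's body (78 mm by 193 mm) begins 47 mm behind the grasp point.
Start: joints at [92.538, 20.546, 0.682, 0, -70.136, -16.507], TCP at [0.163, 0.655, 0.227] pointing down, gripper open.
Joint ranges: [-176.03, 176.03], [-82.01, 121.73], [-58.28, 71.71], [-173.87, 95.51], [-174.79, -0.11], [-173.66, 173.66]. Speed limits (degrees/s): [136.94, 136.94, 172.46, 180, 180, 180].

INTERFACE

Orientations are given as [roll, pitch, yaw] about the fixed x, y, z axes, in that order (R = Rz(yaw) Ry(pitch) Rx(roll)).
In Python, from plant import sensors, snapshot, order, ctrl gives the robot as it stands.
- The arm moves only by the tool send_rows, never from a script. Its argument "commands" is a list of rows, each a list of 3 entries, a list of its own where there are three numbers: the closure, from 0 (fully open) to 1 (shut), then the shift along the world's x, y, z in units of 0.25 m (1.0 is 0.25 m), then the turn, a rotation vector about the world's x, y, z in units of 360 degrees (1.0 is 360 degrees). In form: [[hand, [x, y, z], [ax, ay, az]], ...]. A call has 1 to 12 rows; each row shifts and turns the pose as measured when the row begins; what a row does not reach is not made up. A row lasts 1/10 s, in which the tool goes at most 50 mm and 8.59 degrees, less where a joint would pass 70% of its speed; a pose out of reach is approached as far as the arm can. A call with a number of a shift or a turn outside -1 to 1 is refused whole. A call with a gripper value outside its range is refused whole. The fingers move at their own pace and stop on an object; the grip force is fixed at half the most. Time passes only in rows, so rows that do not move let the fingers close. It gives the time, the measured TCP pose, the force and the opening at its end, in the units of the state.
- sensors.get_obs(): the state, without advancing time (a new reading comes with each control period).
- snapshot(name): name is "side" or "top" or "wrist"; returns a dict with "color" (480x640x3 uint8, blue, green, red), "z_map" (480x640 float32, m along the optical axis (not along the pixel's ray), 0 where there is no reading), "mtx" (3x3 intrinsics, pixels), "k1" (the pictures are not rectified: a ray, as slopes to the right and down, at radius r is drawn at 1 + k1 r^2 times it, then the intrinsics apply), "xyz" and "attitude" of the camera in the world. Camera axes: x right, y down, z forward; pixel columns grow to the right and rows downward; lengths in m; the calibration is good to about 2 mm. A picture is of the moment at which its call begins.
- order.close_job(): hands the job in, once; it reports no verdict.
The state is a dict: "clock": time; "joint_pos": joint angles; "qvel": joint speeds; "tau": joint torques, N m; "tool_pos": TCP position; "orientation": TCP orientation; "force": force on the tool from outside, world axes, zero at the start; "moment": the same for the moment, N m; "opening": finger opening in m.
Only numpy, scipy, OpenCV 4.12 (cv2) and the standard library are available. Lean on these libraries where they do the work, as an engineer would, in place of code of your own. Each camera call takes 0.05 s, during which the arm holds its last target.

## Working session

There is one attempt and no reset: what is moved stays moved. The work goes in short steps, Python scripts to look and compute and a tool call to move; the robot and the scene stay as the last step left them, time stands still between calls to the robot, and variables do not carry over. Pictures are saved under pics/ and viewed, and the job is handed in when it is done.

Besides the shell and the picture viewer there is one more tool, called after "Request:" as name([rows], argument=value, ...), one row to a line, values as JSON. send_rows: Moves the arm, as the interface text tells. Its arguments: {"type":"object","properties":{"commands":{"type":"array","items":{"type":"array"}}},"required":["commands"]}

```bash
ls; mkdir -p pics; cat > h.py <<'E'
import numpy as np, cv2, pickle
from scipy.spatial.transform import Rotation as R
def cam(s):
    a=np.array(s['attitude'],float)
    return a
E
python3 - <<'E'
import sys; sys.path.insert(0,'.')
from plant import sensors,snapshot,order,ctrl
import cv2,pickle
print(sensors.get_obs()); print(ctrl.grasp_offset)
for n in ['side','top','wrist']:
    s=snapshot(n); cv2.imwrite(f'pics/{n}0.png',s['color']); pickle.dump(s,open(f'{n}0.pkl','wb'))
    print(n,s['mtx'],s['k1'],s['xyz'],s['attitude'])
E
```

```text
pics
{'clock': 0.0, 'joint_pos': array([ 9.25401529e+01,  2.05912980e+01,  6.33695742e-01, -2.02044543e-02,
       -7.01360877e+01, -1.65047123e+01]), 'qvel': array([ 0.0095306 ,  0.02649894,  0.00647996, -0.02105494,  0.03401764,
        0.04163101]), 'tau': array([ 8.63644673e-04, -5.82716274e+01,  2.93061072e+01,  6.99706972e+00,
        7.16474999e-03, -1.50871174e-04]), 'tool_pos': array([0.16282485, 0.65455935, 0.22562338]), 'orientation': array([-1.79991591e+02, -9.52259526e-02, -1.03971447e+02]), 'force': array([-0.15910878, -0.19234502,  1.02448533]), 'moment': array([-0.02663243, -0.03843312, -0.02543086]), 'opening': 0.08784441549036817}
0.0188
side [[488.53006914   0.         319.89042208]
 [  0.         488.53006914 237.58101036]
 [  0.           0.           1.        ]] -0.08631464043818944 [-0.27839195  0.79871844  1.09276064] [-1.32390947e+02  5.73763474e-03 -1.36240464e+02]
top [[496.93141471   0.         321.56748056]
 [  0.         496.93141471 241.85148565]
 [  0.           0.           1.        ]] 0.025299232280935585 [ 0.23971409 -0.00514278  1.30921327] [-168.14269223   -0.34010611  -84.35543755]
wrist [[381.34221863   0.         318.88505913]
 [  0.         381.34221863 241.46993588]
 [  0.           0.           1.        ]] -0.014315682516308425 [0.23921015 0.63615623 0.38472927] [ 1.62991898e+02 -1.47704180e-01 -1.03959609e+02]
```

View pics/top0.png

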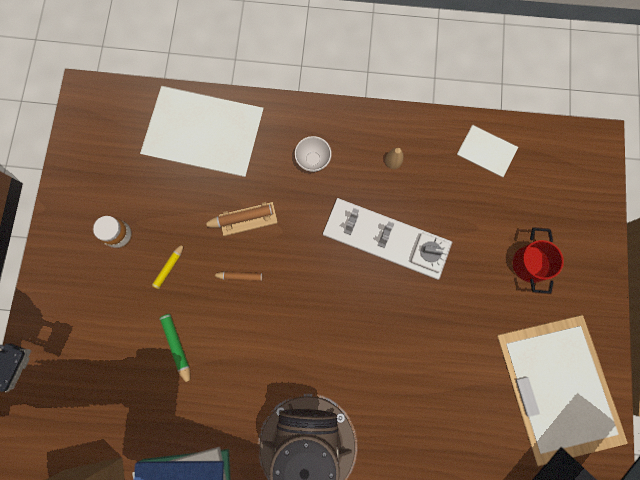

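View pics/side0.png

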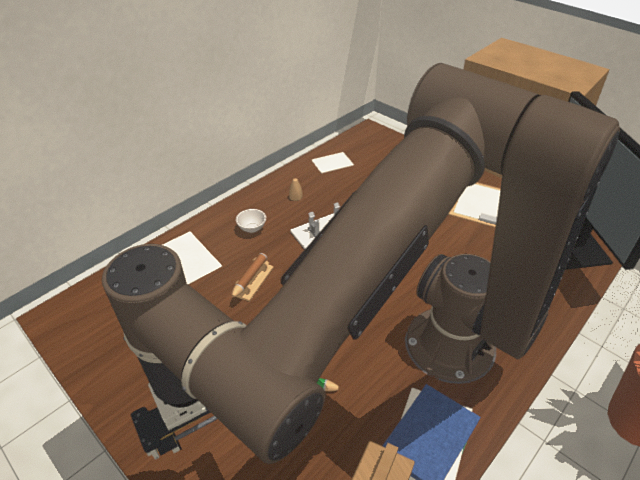

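View pics/wrist0.png

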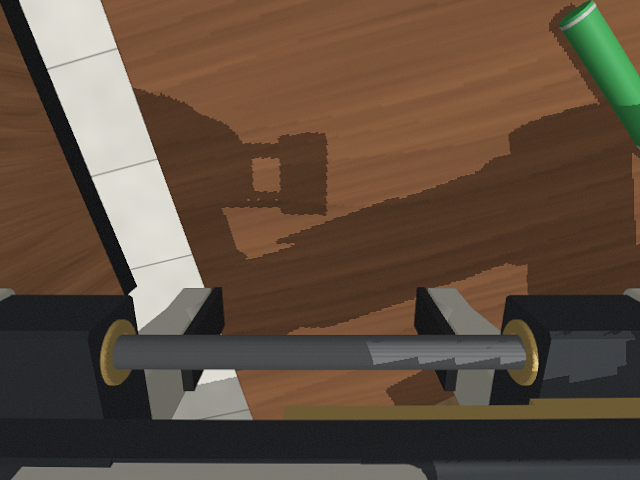

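The top view shows the wand in its rest at about (240,216), with the nose at (208,224). The stand clips are at (350,220) and (385,233), and the dial is at (432,252). The small brown rod at (239,276) and the green and yellow ones are look-alikes. Next I'll measure using depth.

```bash
cat > h.py <<'E'
import numpy as np, cv2, pickle
from scipy.spatial.transform import Rotation as R
def Rm(s): return R.from_euler('xyz',s['attitude'],degrees=True).as_matrix()
def rays(s,uv):
    uv=np.atleast_2d(np.asarray(uv,float))
    K=s['mtx']; d=np.array([s['k1'],0,0,0,0.])
    n=cv2.undistortPoints(uv.reshape(-1,1,2),K,d).reshape(-1,2)
    return np.c_[n,np.ones(len(n))]@Rm(s).T, np.array(s['xyz'])
def atz(s,uv,z):
    d,o=rays(s,uv); return o+d*((z-o[2])/d[:,2])[:,None]
def cloud(s):
    h,w=s['z_map'].shape; v,u=np.mgrid[:h,:w]
    d,o=rays(s,np.c_[u.ravel(),v.ravel()])
    P=o+d*s['z_map'].ravel()[:,None]; P[s['z_map'].ravel()==0]=np.nan
    return P.reshape(h,w,3)
def proj(s,P):
    P=np.atleast_2d(P); c=(P-s['xyz'])@Rm(s); n=c[:,:2]/c[:,2:]; r2=(n**2).sum(1)
    n=n*(1+s['k1']*r2)[:,None]; return n*[s['mtx'][0,0],s['mtx'][1,1]]+s['mtx'][:2,2]
def lsmeet(obs):
    A=np.zeros((3,3));b=np.zeros(3)
    for s,uv in obs:
        d,o=rays(s,uv); d=d[0]/np.linalg.norm(d[0]); M=np.eye(3)-np.outer(d,d);A+=M;b+=M@o
    return np.linalg.solve(A,b)
E
python3 - <<'E'
from h import *
s=pickle.load(open('top0.pkl','rb'));P=cloud(s)
c=s['color']
for n,(u,v) in dict(wand=(240,216),nose=(209,224),tail=(271,211),desk=(290,300),dial=(432,252),clipA=(385,233),clipB=(350,220),c1=(337,199),c2=(452,241),c3=(441,278),c4=(324,235),bowl=(313,155),cone=(395,158),pot=(538,262),jar=(110,232)).items(): print(n,P[v,u].round(3))
crop=c[180:300,190:470]
cv2.imwrite('pics/topcrop.png',cv2.resize(crop,None,fx=2.85,fy=2.85,interpolation=cv2.INTER_CUBIC))
# tall wand points
m=(P[...,2]>0.035)
roi=np.zeros(m.shape,bool);roi[195:240,200:285]=1
Q=P[m&roi]; print(len(Q),Q.min(0),Q.max(0),np.median(Q,0))
E
```

```text
wand [0.547 0.229 0.066]
nose [0.52  0.308 0.055]
tail [0.57  0.152 0.061]
desk [0.35  0.081 0.001]
dial [ 0.503 -0.27   0.063]
clipA [ 0.545 -0.149  0.045]
clipB [ 0.569 -0.055  0.049]
c1 [ 0.635 -0.016  0.007]
c2 [ 0.55  -0.334  0.004]
c3 [ 0.448 -0.31   0.   ]
c4 [0.532 0.009 0.008]
bowl [0.756 0.062 0.006]
cone [ 0.749 -0.159  0.058]
pot [ 0.516 -0.562  0.006]
jar [0.469 0.544 0.085]
762 [0.51598996 0.14983104 0.03579544] [0.59843503 0.31987681 0.06704109] [0.551191   0.23023266 0.05688639]
```

View pics/topcrop.png

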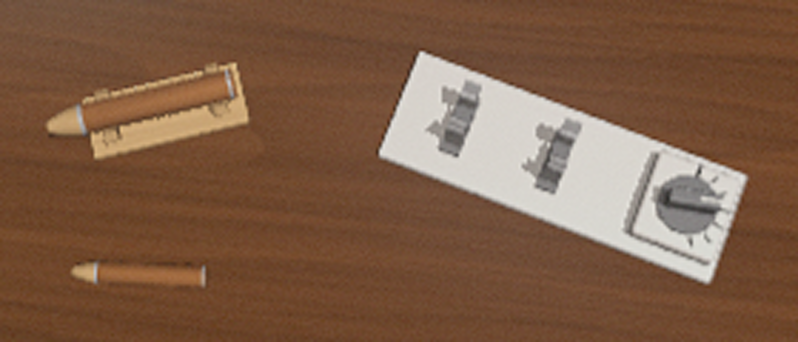

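Request:
send_rows([
  [0,[0.13,-0.14,0],[0,0,-0.0136]],
  [0,[0.13,-0.14,0],[0,0,-0.0136]],
  [0,[0.13,-0.14,0],[0,0,-0.0136]],
  [0,[0.13,-0.14,0],[0,0,-0.0136]],
  [0,[0.13,-0.14,0],[0,0,-0.0136]],
  [0,[0.13,-0.14,0],[0,0,-0.0136]],
  [0,[0.13,-0.14,0],[0,0,-0.0136]],
  [0,[0.13,-0.14,0],[0,0,-0.0136]],
  [0,[0.13,-0.14,0],[0,0,-0.0136]],
  [0,[0.13,-0.14,0],[0,0,-0.0136]],
  [0,[0.1,-0.11,0],[0,0,-0.0136]],
  [0,[0,0,0],[0,0,0]],
])

```text
clock: 1.35
tool_pos: [0.5204, 0.26, 0.2218]
orientation: [-179.9, -0.3, -159.8]
force: [-0.5, 0.5, -0.4]
opening: 0.0877
```

```bash
cat > snap.py <<'E'
import sys
from plant import sensors,snapshot
import cv2,pickle
n,t=sys.argv[1:3]
s=snapshot(n); cv2.imwrite(f'pics/{n}{t}.png',s['color']); pickle.dump(s,open(f'{n}{t}.pkl','wb'))
o=sensors.get_obs(); print(o['clock'],o['tool_pos'].round(4),o['orientation'].round(2),s['xyz'],s['attitude'])
E
python3 snap.py wrist 1
```

```text
1.4 [0.5196 0.2611 0.2217] [-179.92   -0.34 -159.67] [0.54795973 0.18664803 0.38086308] [ 163.14768928   -0.39057957 -159.80486515]
```

View pics/wrist1.png

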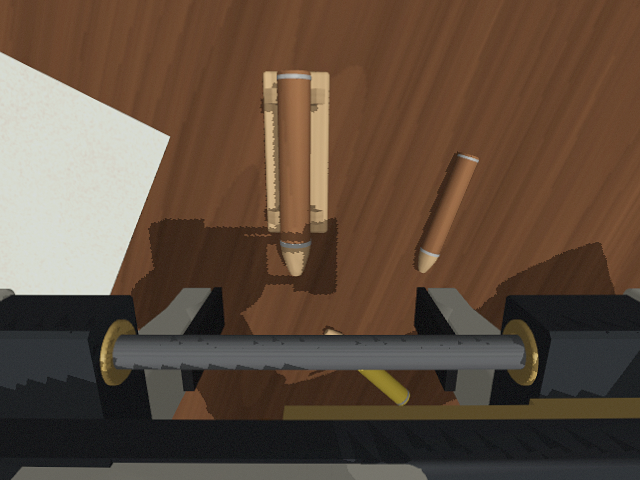

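The wrist view shows the wand lying in the rest, tail at about (294,73) and nose tip at about (296,275). The small look-alike rod is at right. I'll fit the axis from the depth data and move for a second view.

```bash
cat >> h.py <<'E'
def fitwand(s,roi,zmin=.04,zmax=.09,r=.014,z0=.046,mid=None,a0=0):
    from scipy.optimize import least_squares
    P=cloud(s); u0,v0,u1,v1=roi
    Q=P[v0:v1,u0:u1].reshape(-1,3); C=s['color'][v0:v1,u0:u1].reshape(-1,3).astype(float)
    k=(Q[:,2]>zmin)&(Q[:,2]<zmax); Q=Q[k]
    m=np.median(Q,0) if mid is None else mid
    def axis(p):
        d=np.array([-np.sin(p[2]),np.cos(p[2]),p[4]]); d/=np.linalg.norm(d); return np.array([p[0],p[1],p[3]]),d
    def res(p,Q):
        o,d=axis(p); w=Q-o; t=w@d; return np.linalg.norm(w-np.outer(t,d),axis=1)-r
    # only straight part
    p=np.array([m[0],m[1],a0,z0,0.])
    for it in range(4):
        o,d=axis(p); t=(Q-o)@d; c=(t.max()+t.min())/2
        k=(np.abs(t-c)<.055)
        f=least_squares(lambda p:res(p,Q[k]),p,loss='soft_l1',f_scale=.001); p=f.x
    o,d=axis(p); t=(Q-o)@d; rr=np.abs(res(p,Q))
    tt=t[rr<.003]
    return o,d,np.degrees(p[2]),t.min(),t.max(),tt.min(),tt.max(),np.sqrt(np.mean(res(p,Q[k])**2))
E
python3 - <<'E'
from h import *
s=pickle.load(open('wrist1.pkl','rb'))
o,d,a,t0,t1,s0,s1,e=fitwand(s,(276,60,315,280),zmin=.05,a0=.3)
print(o,d,a,t0,t1,s0,s1,e)
P=cloud(s)
# triangulation: tail/nose at z .046
for uv in [(294,75),(296,275)]: print(P[uv[1],uv[0]],atz(s,[uv],.046))
E
```

```text
[ 0.72384116 -0.24681536  0.04650032] [-3.38157023e-01  9.41089702e-01  2.23043718e-05] 19.76462969760692 0.4250025220046585 0.6001482953421405 0.4250025220046585 0.5876583419204898 0.0006242053670886845
[0.57717332 0.15682939 0.0609854 ] [[0.5785419  0.15543247 0.046     ]]
[0.52014937 0.31714601 0.05181244] [[0.51965812 0.31945116 0.046     ]]
```

Request:
send_rows([
  [0,[0.16,0.05,0],[0,0,-0.008]],
  [0,[0.16,0,0],[0,0,0]],
  [0,[0,0,0],[0,0,0]],
])

```text
clock: 1.7
tool_pos: [0.5998, 0.2747, 0.2214]
orientation: [-180.0, -0.4, -162.4]
force: [-0.3, -0.2, -0.3]
opening: 0.0873
```

```bash
python3 snap.py wrist 2
```

```text
1.75 [0.5982 0.2748 0.2215] [-179.98   -0.43 -162.44] [0.6241544  0.20004343 0.3805    ] [ 163.0950066    -0.44842932 -162.43017842]
```

View pics/wrist2.png

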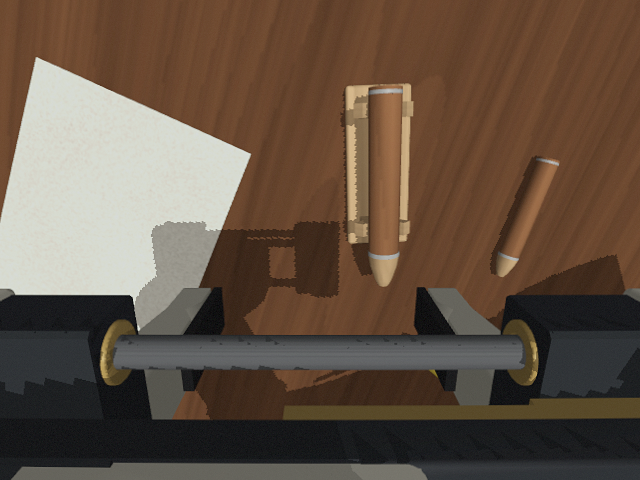

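```bash
python3 - <<'E'
from h import *
s=pickle.load(open('wrist2.pkl','rb'));s1=pickle.load(open('wrist1.pkl','rb'))
o,d,a,t0,t1,_,_,e=fitwand(s,(360,80,405,290),zmin=.05,a0=.33)
print(d,a,t1-t0,e,'mid',o+d*(t0+.075),'z')
print('tri nose',lsmeet([(s1,(296,275)),(s,(384,286))]))
E
```

```text
[-3.37382195e-01  9.41367715e-01 -2.80849748e-04] 19.717464082449133 0.17552148193307526 0.0006198247790686499 mid [0.55467748 0.22365597 0.04653953] z
tri nose [0.52001599 0.31782855 0.05084011]
```

Request:
send_rows([
  [0,[-0.02,-0.19,0],[0,0,-0.02]],
  [0,[-0.02,-0.19,0],[0,0,-0.02]],
  [0,[-0.02,-0.19,0],[0,0,-0.02]],
  [0,[-0.02,-0.15,0],[0,0,-0.02]],
  [0,[0,0,0],[0,0,-0.02]],
  [0,[0,0,0],[0,0,0]],
])

```text
clock: 2.35
tool_pos: [0.5706, 0.0948, 0.2198]
orientation: [-180.0, -0.6, 160.9]
force: [0.6, -0.0, -0.2]
opening: 0.0874
```

```bash
python3 snap.py wrist 3
```

```text
2.4 [0.5706 0.095  0.2199] [-179.97   -0.61  161.17] [0.5456373  0.01984613 0.37885121] [163.0940432   -0.62592883 160.91895029]
```

View pics/wrist3.png

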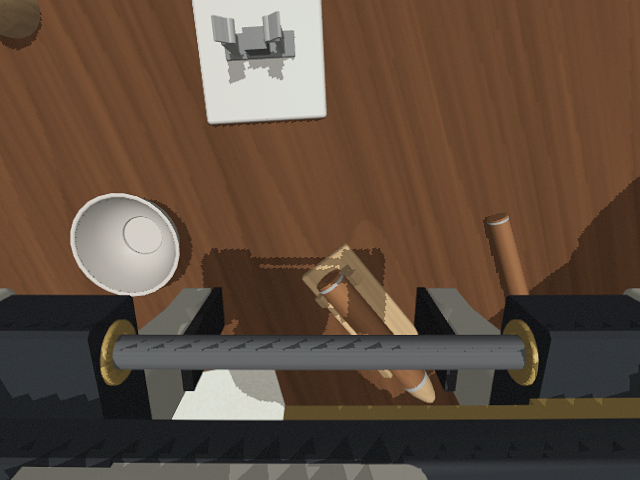

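Only the stand's +y end is visible so far, with clip_b at about (255,40). I'll move the camera along the stand.

Request:
send_rows([
  [0,[-0.02,-0.19,0],[0,0,0]],
  [0,[-0.02,-0.19,0],[0,0,0]],
  [0,[-0.02,-0.19,0],[0,0,0]],
  [0,[0,-0.08,0],[0,0,0]],
  [0,[0,0,0],[0,0,0]],
])

```text
clock: 2.9
tool_pos: [0.5545, -0.0648, 0.22]
orientation: [180.0, -0.6, 163.2]
force: [-0.3, -0.3, 0.5]
opening: 0.0878
```

```bash
python3 snap.py wrist 4
```

```text
2.95 [ 0.5546 -0.0639  0.22  ] [179.95  -0.57 163.16] [ 0.53240365 -0.14077878  0.37896905] [163.03255953  -0.58193612 163.17235739]
```

View pics/wrist4.png

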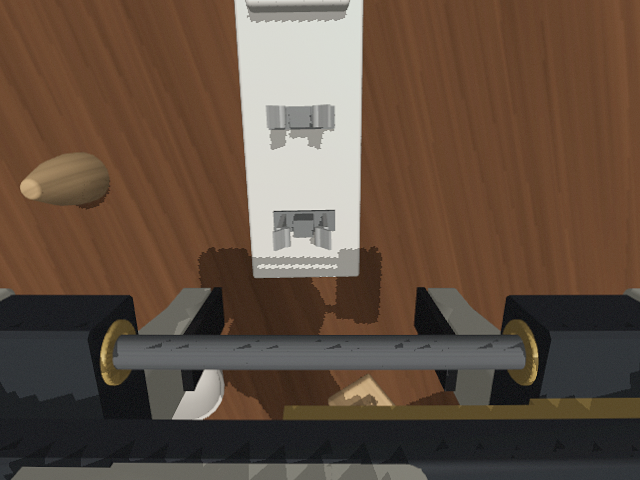

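Request:
send_rows([
  [0,[0.16,-0.05,0.1],[0,0,0]],
  [0,[0.16,-0.05,0.1],[0,0,0]],
  [0,[0,0,0],[0,0,0]],
])

```text
clock: 3.25
tool_pos: [0.6332, -0.0848, 0.2689]
orientation: [-179.9, -0.9, 163.9]
force: [-0.5, 1.1, -1.3]
opening: 0.0875
```

```bash
python3 snap.py wrist 5
```

```text
3.3 [ 0.6311 -0.084   0.2674] [-179.94   -1.09  163.9 ] [ 0.61319341 -0.16104092  0.42794227] [163.1506862   -0.96946574 163.92543521]
```

View pics/wrist5.png

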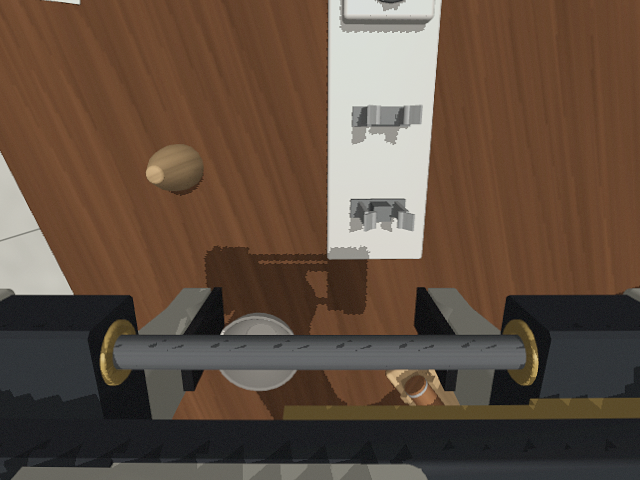

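Both wrist views show the clips and the plate end. In the first, the clips are at (300,117) and (303,228) and the plate end corners at (254,276) and (358,276). In the second, the corners are at (328,258) and (422,258). I'll fit the stand pose from these.

```bash
python3 - <<'E'
from h import *
S={k:pickle.load(open(k+'.pkl','rb')) for k in ['wrist4','wrist5','top0']}
s4,s5=S['wrist4'],S['wrist5']
print('corners',lsmeet([(s4,(254,276)),(s5,(328,258))]),lsmeet([(s4,(358,276)),(s5,(422,258))]))
for k,s in S.items():
    P=cloud(s);Q=P.reshape(-1,3)
    if k!='top0':
        Q=P[:280].reshape(-1,3)
    # plate points
    m=(np.abs(Q[:,2]-.012)<.005)&(Q[:,0]>.4)&(Q[:,0]<.67)&(Q[:,1]<.03)&(Q[:,1]>-.38)
    hsv=cv2.cvtColor(s['color'],cv2.COLOR_BGR2HSV)
    if k!='top0':hsv=hsv[:280]
    hsv=hsv.reshape(-1,3); w=(hsv[:,1]<40)&(hsv[:,2]>150)
    W=Q[m&w]
    r=cv2.minAreaRect(W[:,:2].astype(np.float32)*1000); print(k,'plate',r,np.median(W[:,2]),len(W))
    # line fits of side edges in frame a
    a=np.radians(-18.5)
    for a in np.radians(np.arange(-23,-12,.5)):
        pass
    H=Q[(Q[:,2]>.06)&(Q[:,2]<.1)&(Q[:,0]>.5)&(Q[:,0]<.62)&(Q[:,1]<.0)&(Q[:,1]>-.19)]
    cr,lab,c=cv2.kmeans(H[:,:2].astype(np.float32),2,None,(3,50,1e-6),5,cv2.KMEANS_PP_CENTERS)
    for i in range(2):
        h=H[lab.ravel()==i]; r=cv2.minAreaRect(h[:,:2].astype(np.float32)*1000); print('  clip',len(h),h[:,2].max().round(4),r)
E
```

```text
corners [ 0.63684426 -0.01538364  0.00975994] [0.53330211 0.01203298 0.01918428]
wrist4 plate ((550.6367797851562, -121.6702880859375), (253.10647583007812, 109.71664428710938), 73.97911071777344) 0.01280516617159938 24908
  clip 850 0.0863 ((542.8406982421875, -151.13931274414062), (16.014358520507812, 47.04042053222656), 74.04458618164062)
  clip 748 0.0864 ((569.24365234375, -58.631004333496094), (16.698728561401367, 47.08548355102539), 73.97567749023438)
wrist5 plate ((548.878662109375, -126.89271545410156), (264.404541015625, 109.70417785644531), 74.15080261230469) 0.01282028016624115 20332
  clip 577 0.0859 ((568.9797973632812, -58.67467498779297), (16.496728897094727, 47.766876220703125), 74.13829040527344)
  clip 632 0.086 ((542.1953735351562, -151.33837890625), (15.361899375915527, 47.95833206176758), 74.03194427490234)
top0 plate ((540.9595947265625, -157.9935760498047), (328.2947998046875, 112.02516174316406), 73.92182922363281) 0.012535313772392476 3206
  clip 79 0.0868 ((544.4193725585938, -151.23326110839844), (16.153139114379883, 47.54315948486328), 73.4984130859375)
  clip 71 0.0904 ((569.9154052734375, -59.492897033691406), (15.451498031616211, 48.594703674316406), 74.83930206298828)
```

Request:
send_rows([
  [0,[-0.044,0.17,-0.06],[0,0,0.0145]],
  [0,[-0.044,0.17,-0.06],[0,0,0.0145]],
  [0,[-0.044,0.17,-0.06],[0,0,0.0145]],
  [0,[-0.044,0.17,-0.06],[0,0,0.0145]],
  [0,[-0.044,0.17,-0.06],[0,0,0.0145]],
  [0,[-0.044,0.17,-0.06],[0,0,0.0145]],
  [0,[-0.044,0.17,-0.06],[0,0,0.0145]],
  [0,[0,0,0],[0,0,0]],
  [0,[0,0,0],[0,0,0]],
])

```text
clock: 4.2
tool_pos: [0.5392, 0.235, 0.1538]
orientation: [180.0, -1.4, -156.5]
force: [-0.7, -1.0, 0.9]
opening: 0.0876
```

```bash
cat > go.py <<'E'
import sys; from h import *
from plant import sensors
o=sensors.get_obs(); x,y,z,yaw=map(float,sys.argv[1:5])
Rt=R.from_euler('xyz',[180,0,yaw],degrees=True); Rc=R.from_euler('xyz',o['orientation'],degrees=True)
rv=(Rt*Rc.inv()).as_rotvec(degrees=True)
print('pos',o['tool_pos'].round(4),'rpy',o['orientation'].round(2),'F',o['force'].round(1),'M',o['moment'].round(2),'t',o['clock'])
print('shift units',((np.array([x,y,z])-o['tool_pos'])/.25).round(4),'turn units',(rv/360).round(4), rv.round(2))
E
python3 go.py .5547 .2237 .12 -160.3
```

```text
pos [0.5392 0.235  0.1538] rpy [ 179.98   -1.39 -156.47] F [-0.7 -1.   0.9] M [ 0.08 -0.11 -0.02] t 4.2
shift units [ 0.0619 -0.0454 -0.1353] turn units [ 0.0014 -0.0036 -0.0106] [ 0.49 -1.3  -3.83]
```

Request:
send_rows([
  [0,[0.062,-0.045,-0.135],[0.0014,-0.0036,-0.0106]],
  [0,[0,0,0],[0,0,0]],
])

```text
clock: 4.4
tool_pos: [0.5536, 0.2253, 0.1199]
orientation: [179.9, 0.1, -160.2]
force: [-1.0, -0.9, -0.7]
opening: 0.0878
```

```bash
python3 go.py .5547 .2237 .0277 -160.3
```

```text
pos [0.5536 0.2253 0.1199] rpy [ 1.7994e+02  9.0000e-02 -1.6017e+02] F [-1.  -0.9 -0.7] M [-0.04  0.13  0.03] t 4.4
shift units [ 0.0044 -0.0064 -0.3686] turn units [-0.0003  0.0002 -0.0004] [-0.09  0.07 -0.13]
```

Request:
send_rows([
  [0,[0.0044,-0.0064,-0.13],[0,0,0]],
  [0,[0,0,-0.13],[0,0,0]],
  [0,[0,0,-0.1],[0,0,0]],
  [0,[0,0,0],[0,0,0]],
])

```text
clock: 4.8
tool_pos: [0.5563, 0.2238, 0.0329]
orientation: [179.9, 0.5, -160.0]
force: [-0.5, 0.4, -0.1]
opening: 0.0876
```

```bash
python3 go.py .5547 .2237 .0277 -160.3;python3 snap.py wrist 6
```

```text
pos [0.5563 0.2238 0.0329] rpy [ 179.87    0.46 -159.98] F [-0.5  0.4 -0.1] M [-0.01  0.03  0.01] t 4.8
shift units [-0.0062 -0.0005 -0.0206] turn units [-0.0008  0.0011 -0.0009] [-0.28  0.39 -0.32]
4.85 [0.5575 0.2246 0.0348] [ 179.85    0.62 -159.95] [0.58173143 0.14905026 0.1916673 ] [ 162.91419925    0.40885305 -159.96438099]
```

View pics/wrist6.png

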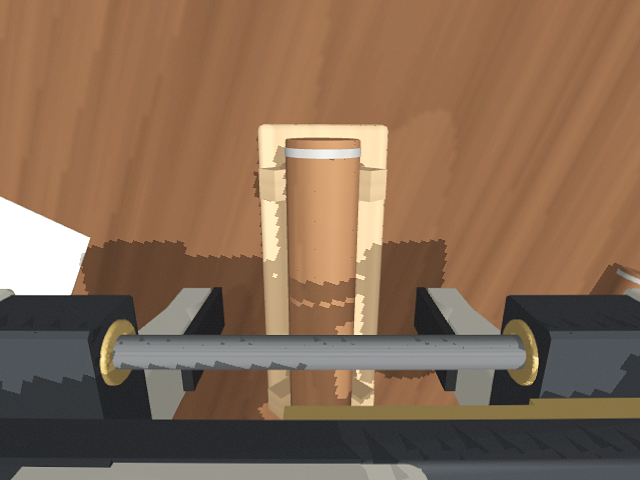

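The wand is centred between the open fingers, tail at about (323,148). I'll lower the rest of the way and close.

Request:
send_rows([
  [0,[-0.008,-0.003,-0.028],[-0.0008,0.0011,-0.0009]],
  [0,[0,0,0],[0,0,0]],
])

```text
clock: 5.05
tool_pos: [0.557, 0.2248, 0.031]
orientation: [179.9, 0.4, -160.2]
force: [0.9, 0.7, -0.1]
opening: 0.0877
```

```bash
python3 go.py .5547 .2237 .0277 -160.3
```

```text
pos [0.557  0.2248 0.031 ] rpy [ 179.94    0.35 -160.25] F [ 0.9  0.7 -0.1] M [0.05 0.02 0.02] t 5.05
shift units [-0.0093 -0.0045 -0.0131] turn units [-0.0005  0.0009 -0.0002] [-0.18  0.31 -0.05]
```

Request:
send_rows([
  [0,[-0.009,-0.005,-0.013],[0,0.0009,0]],
  [0,[0,0,0],[0,0,0]],
])

```text
clock: 5.25
tool_pos: [0.5557, 0.2244, 0.0299]
orientation: [179.8, 0.2, -160.2]
force: [0.1, -0.5, 0.2]
opening: 0.0876
```

```bash
python3 go.py .5547 .2237 .0277 -160.3
```

```text
pos [0.5557 0.2244 0.0299] rpy [ 179.76    0.22 -160.22] F [ 0.1 -0.5  0.2] M [ 0.05  0.03 -0.01] t 5.25
shift units [-0.0042 -0.0026 -0.0087] turn units [-0.0008  0.0003 -0.0002] [-0.3   0.12 -0.09]
```

Request:
send_rows([
  [0,[-0.004,-0.003,-0.009],[-0.0008,0.0003,0]],
  [1,[0,0,0],[0,0,0]],
  [1,[0,0,0],[0,0,0]],
  [1,[0,0,0],[0,0,0]],
  [1,[0,0,0],[0,0,0]],
  [1,[0,0,0],[0,0,0]],
  [1,[0,0,0],[0,0,0]],
  [1,[0,0,0],[0,0,0]],
])

```text
clock: 6.05
tool_pos: [0.5552, 0.224, 0.0287]
orientation: [180.0, 0.1, -160.2]
force: [-0.7, -0.0, -0.7]
opening: 0.0369
```

```bash
python3 go.py .5547 .2237 .0277 -160.3
```

```text
pos [0.5552 0.224  0.0287] rpy [ 1.7998e+02  1.1000e-01 -1.6020e+02] F [-0.7 -0.  -0.7] M [ 0.08 -0.03  0.04] t 6.05
shift units [-0.0021 -0.0012 -0.004 ] turn units [-0.0001  0.0003 -0.0003] [-0.05  0.1  -0.1 ]
```

Request:
send_rows([
  [1,[0,0,0],[0,0,0]],
  [1,[0,0,0],[0,0,0]],
  [1,[0,0,0],[0,0,0]],
  [1,[0,0,0],[0,0,0]],
])

```text
clock: 6.45
tool_pos: [0.5552, 0.2239, 0.0286]
orientation: [180.0, 0.1, -160.2]
force: [-0.5, 0.5, 0.0]
opening: 0.0271
```

```bash
python3 go.py .5547 .2237 .13 -160.3; python3 snap.py wrist 7
```

```text
pos [0.5552 0.2239 0.0286] rpy [ 1.7999e+02  1.0000e-01 -1.6019e+02] F [-0.5  0.5  0. ] M [ 0.11  0.   -0.02] t 6.45
shift units [-0.002  -0.001   0.4054] turn units [-0.0001  0.0002 -0.0003] [-0.04  0.09 -0.11]
6.5 [0.5552 0.224  0.0287] [ 1.7999e+02  1.0000e-01 -1.6020e+02] [0.58119713 0.14970592 0.18764402] [ 1.63031828e+02  4.80348518e-02 -1.60182899e+02]
```

Request:
send_rows([
  [1,[0,0,0.12],[0,0,0]],
  [1,[0,0,0.16],[0,0,0]],
  [1,[0,0,0.16],[0,0,0]],
  [1,[0,0,0],[0,0,0]],
])

```text
clock: 6.9
tool_pos: [0.5534, 0.2225, 0.14]
orientation: [-179.9, -0.2, -160.2]
force: [0.2, 1.4, -2.1]
opening: 0.0271
```

```bash
python3 go.py .5558 -.105 .14 164.03; python3 snap.py wrist 8
```

```text
pos [0.5534 0.2225 0.14  ] rpy [-179.9    -0.21 -160.22] F [ 0.2  1.4 -2.1] M [ 0.17 -0.23  0.04] t 6.9
shift units [ 9.50e-03 -1.31e+00 -1.00e-04] turn units [ 0.0003 -0.0006 -0.0993] [  0.11  -0.21 -35.75]
6.95 [0.5519 0.2218 0.1373] [-179.89   -0.42 -160.26] [0.58007688 0.14879734 0.29914475] [ 163.14544072   -0.26583115 -160.20400083]
```

View pics/wrist8.png

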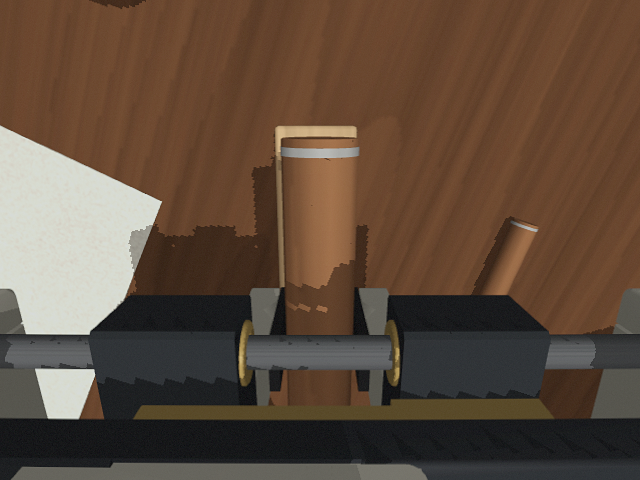

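The wand is lifted in the jaws, tail at about (320,145). I'll measure its pose relative to the hand.

```bash
cat > held.py <<'E'
import sys; from h import *
s=pickle.load(open(sys.argv[1],'rb')); tcpz=float(sys.argv[2]); a0=float(sys.argv[3])
P=cloud(s); Q=P[130:330,275:365].reshape(-1,3); Q=Q[(Q[:,2]>tcpz+.02)&(Q[:,2]<tcpz+.05)]
from scipy.optimize import least_squares
m=np.median(Q,0)
def ax(p):
    d=np.array([-np.sin(p[2]),np.cos(p[2]),p[4]]);d/=np.linalg.norm(d);return np.array([p[0],p[1],p[3]]),d
def res(p,Q):
    o,d=ax(p);w=Q-o;return np.linalg.norm(w-np.outer(w@d,d),axis=1)-.014
# fix along-axis freedom weakly
f=least_squares(lambda p:np.r_[res(p,Q),1e-2*(p[1]-m[1])],[m[0],m[1],a0,tcpz+.0188,0],loss='soft_l1',f_scale=.001)
o,d=ax(f.x); t=(Q-o)@d; tail=o+d*t.min(); mid=tail+.075*d
# camera -> tool offset: camera orientation = tool rolled 17deg, so compare with measured tool separately
print('a',np.degrees(f.x[2]),'tilt',np.degrees(np.arcsin(d[2])),'mid',mid,'tail',tail,'n',len(Q),np.std(res(f.x,Q)))
E
python3 held.py wrist8.pkl .1385 .345
```

```text
a 19.78892596133716 tilt -0.1357171619300383 mid [0.55280549 0.22264669 0.15793805] tail [0.57819712 0.15207592 0.15811571] n 14469 0.0012071096983996654
```

Request:
send_rows([
  [1,[0.001,-0.18,0],[0,0,-0.0139]],
  [1,[0.001,-0.18,0],[0,0,-0.0139]],
  [1,[0.001,-0.18,0],[0,0,-0.0139]],
  [1,[0.001,-0.18,0],[0,0,-0.0139]],
  [1,[0.001,-0.18,0],[0,0,-0.0139]],
  [1,[0.001,-0.18,0],[0,0,-0.0139]],
  [1,[0.001,-0.16,0],[0,0,-0.0139]],
  [1,[0,0,0],[0,0,0]],
])

```text
clock: 7.75
tool_pos: [0.5464, -0.098, 0.1282]
orientation: [-179.8, -1.0, 163.4]
force: [0.0, 0.6, -1.7]
opening: 0.0272
```

```bash
python3 go.py .5558 -.105 .10 164.03
```

```text
pos [ 0.5464 -0.098   0.1282] rpy [-179.75   -1.05  163.43] F [ 0.   0.6 -1.7] M [ 0.14 -0.12 -0.02] t 7.75
shift units [ 0.0376 -0.0281 -0.1129] turn units [-0.0002 -0.003   0.0017] [-0.06 -1.07  0.6 ]
```

Request:
send_rows([
  [1,[0.038,-0.028,-0.08],[-0.0002,-0.003,0.0017]],
  [1,[0,0,0],[0,0,0]],
])

```text
clock: 7.95
tool_pos: [0.5543, -0.1069, 0.1056]
orientation: [-180.0, -0.1, 163.8]
force: [-1.0, -1.5, -1.3]
opening: 0.0276
```

```bash
python3 go.py .5558 -.105 .09 164.03; python3 snap.py wrist 9;python3 snap.py top 9
```

```text
pos [ 0.5543 -0.1069  0.1056] rpy [-1.7996e+02 -1.3000e-01  1.6384e+02] F [-1.  -1.5 -1.3] M [ 0.14  0.11 -0.03] t 7.95
shift units [ 0.0059  0.0076 -0.0624] turn units [-0.     -0.0004  0.0005] [-0.   -0.14  0.19]
8.0 [ 0.555  -0.1065  0.1072] [-1.7997e+02 -6.0000e-02  1.6388e+02] [ 0.53203911 -0.18259104  0.26466521] [ 1.63103928e+02 -1.49707390e-01  1.63858876e+02]
8.05 [ 0.5558 -0.1061  0.1082] [-1.7999e+02  3.0000e-02  1.6393e+02] [ 0.23971409 -0.00514278  1.30921327] [-168.14269223   -0.34010611  -84.35543755]
```

View pics/wrist9.png

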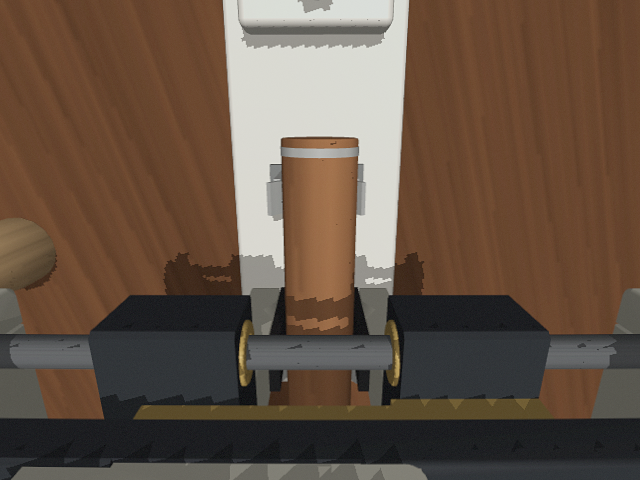

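The wand is above clip_a, nearly symmetric: wand edges at columns 282/358, clip flares at 268/366. I'll check the lateral offset numerically in this one picture.

```bash
python3 held.py wrist9.pkl .107 -.28; python3 - <<'E'
from h import *
s=pickle.load(open('wrist9.pkl','rb'));P=cloud(s)[:290]
hsv=cv2.cvtColor(s['color'],cv2.COLOR_BGR2HSV)[:290]
m=(np.abs(P[...,2]-.012)<.005)&(hsv[...,1]<40)&(hsv[...,2]>120)
L=[];Rr=[]
for v in range(60,240,4):
    u=np.where(m[v])[0]
    if len(u)>20: L.append(P[v,u[0]]);Rr.append(P[v,u[-1]])
L=np.array(L);Rr=np.array(Rr)
for n,A in(('L',L),('R',Rr)):
    k=np.polyfit(A[:,1],A[:,0],1); print(n,k,np.degrees(np.arctan(k[0])),np.std(A[:,0]-np.polyval(k,A[:,1])))
mid=(L+Rr)/2
k=np.polyfit(mid[:,1],mid[:,0],1); print('plate centreline x at y=-.105',np.polyval(k,-.105), 'width',np.median(np.linalg.norm(L-Rr,axis=1)))
# clip flare points
C=P[160:225,262:372].reshape(-1,3);C=C[(C[:,2]>.05)&(C[:,2]<.095)]
d=np.array([.2756,.9613]);x=np.array([.9613,-.2756])
lat=(C[:,:2]-[.5558,-.105])@x; lon=(C[:,:2]-[.5558,-.105])@d
print('clip lat',lat.min(),lat.max(),'lon',lon.min(),lon.max(),C[:,2].max())
w=np.array([float(0)])
E
```

```text
a -16.197364154157395 tilt -0.10647977624064754 mid [ 0.55366261 -0.10676519  0.12352515] tail [ 0.53274162 -0.17878805  0.12366454] n 14130 0.0012013739913946905
L [0.2882675 0.6422272] 16.080552223069414 0.00033384007262640404
R [0.28782293 0.5293277 ] 16.05703151305744 0.00039304637874816855
plate centreline x at y=-.105 0.5555304619482354 width 0.10838598296211703
clip lat -0.02392412171264706 0.0236158229752954 lon -0.05586972806282095 -0.03955767646511637 0.08646404689224313
```

```bash
python3 go.py .5563 -.1051 .07 164.0
```

```text
pos [ 0.5558 -0.1061  0.1082] rpy [-1.7999e+02  3.0000e-02  1.6393e+02] F [ 0.6  0.4 -0.9] M [ 0.09 -0.08  0.02] t 8.05
shift units [ 0.0022  0.0038 -0.1527] turn units [0.     0.0001 0.0002] [0.01 0.02 0.07]
```

Request:
send_rows([
  [1,[0.002,0.004,-0.08],[0,0,0]],
  [1,[0,0,-0.07],[0,0,0]],
  [1,[0,0,0],[0,0,0]],
])

```text
clock: 8.35
tool_pos: [0.5574, -0.1028, 0.0719]
orientation: [180.0, 0.1, 164.1]
force: [-0.1, 0.5, -1.5]
opening: 0.0272
```

```bash
python3 go.py .5563 -.1051 .042 164.0
```

```text
pos [ 0.5574 -0.1028  0.0719] rpy [1.7996e+02 1.5000e-01 1.6409e+02] F [-0.1  0.5 -1.5] M [0.11 0.07 0.01] t 8.35
shift units [-0.0043 -0.0091 -0.1194] turn units [ 0.      0.0004 -0.0003] [ 0.01  0.15 -0.09]
```

Request:
send_rows([
  [1,[-0.003,-0.008,-0.02],[0,0.0004,0]],
  [1,[0,0,-0.016],[0,0,0]],
  [1,[0,0,0],[0,0,0]],
])

```text
clock: 8.65
tool_pos: [0.5576, -0.1036, 0.0647]
orientation: [180.0, 0.1, 164.2]
force: [-0.2, 1.1, -1.2]
opening: 0.0271
```

```bash
python3 go.py .5563 -.1051 .042 164.0
```

```text
pos [ 0.5576 -0.1036  0.0647] rpy [1.7999e+02 9.0000e-02 1.6424e+02] F [-0.2  1.1 -1.2] M [ 0.08  0.22 -0.  ] t 8.65
shift units [-0.0054 -0.006  -0.0907] turn units [ 0.      0.0003 -0.0007] [ 0.01  0.09 -0.24]
```

Request:
send_rows([
  [1,[-0.005,-0.005,-0.016],[0,0,-0.0006]],
  [1,[0,0,-0.016],[0,0,0]],
  [1,[0,0,-0.016],[0,0,0]],
])

```text
clock: 8.95
tool_pos: [0.558, -0.1049, 0.0564]
orientation: [179.9, 0.4, 164.1]
force: [-3.8, 1.5, 8.3]
opening: 0.027
```

```bash
python3 go.py .5563 -.1051 .042 164.0
```

```text
pos [ 0.558  -0.1049  0.0564] rpy [179.93   0.36 164.07] F [-3.8  1.5  8.3] M [0.62 1.63 0.05] t 8.95
shift units [-0.0066 -0.0007 -0.0575] turn units [ 0.0001  0.001  -0.0002] [ 0.03  0.36 -0.07]
```

Request:
send_rows([
  [1,[-0.006,0,-0.02],[0,0,0]],
  [1,[-0.003,0,-0.02],[0,0,0]],
  [1,[0,0,-0.02],[0,0,0]],
])

```text
clock: 9.25
tool_pos: [0.5569, -0.105, 0.0436]
orientation: [179.9, 0.6, 164.1]
force: [-1.7, 1.0, -2.0]
opening: 0.0273
```

```bash
python3 go.py .5563 -.1051 .042 164.0
```

```text
pos [ 0.5569 -0.105   0.0436] rpy [179.85   0.59 164.07] F [-1.7  1.  -2. ] M [0.18 0.33 0.05] t 9.25
shift units [-0.0022 -0.0002 -0.0062] turn units [ 0.0001  0.0017 -0.0002] [ 0.02  0.61 -0.07]
```

Request:
send_rows([
  [1,[-0.002,0,-0.012],[0,0.0017,0]],
  [1,[0,0,-0.012],[0,0,0]],
  [1,[0,0,-0.008],[0,0,0]],
])

```text
clock: 9.55
tool_pos: [0.5567, -0.1052, 0.0423]
orientation: [-179.9, 0.1, 164.2]
force: [-8.7, 2.5, 18.3]
opening: 0.0272
```

```bash
python3 go.py .5563 -.1051 .042 164.0
```

```text
pos [ 0.5567 -0.1052  0.0423] rpy [-1.7990e+02  8.0000e-02  1.6423e+02] F [-8.7  2.5 18.3] M [ 1.27  2.99 -0.03] t 9.55
shift units [-0.0018  0.0003 -0.0013] turn units [ 0.0003  0.0001 -0.0006] [ 0.12  0.05 -0.23]
```

Motion stopped at z=0.042 with 18 N upward, so the wand is on the saddles. I'll release and lift.

Request:
send_rows([
  [1,[-0.004,0,-0.004],[0,0,0]],
  [0,[0,0,0.004],[0,0,0]],
  [0,[0,0,0],[0,0,0]],
  [0,[0,0,0],[0,0,0]],
  [0,[0,0,0],[0,0,0]],
  [0,[0,0,0],[0,0,0]],
  [0,[0,0,0],[0,0,0]],
])

```text
clock: 10.25
tool_pos: [0.5571, -0.1053, 0.0427]
orientation: [-179.9, 0.2, 164.2]
force: [-0.3, -0.6, -0.5]
opening: 0.0693
```

```bash
python3 go.py .5558 -.105 .12 164.0; python3 snap.py wrist 10
```

```text
pos [ 0.5571 -0.1053  0.0427] rpy [-1.7992e+02  1.7000e-01  1.6423e+02] F [-0.3 -0.6 -0.5] M [0.07 0.   0.03] t 10.25
shift units [-0.0054  0.0011  0.3091] turn units [ 0.0003  0.0004 -0.0006] [ 0.12  0.14 -0.23]
10.3 [ 0.5572 -0.1053  0.0427] [-1.7992e+02  1.7000e-01  1.6423e+02] [ 0.53462576 -0.1807622   0.20184526] [1.63144941e+02 1.57209772e-01 1.64248484e+02]
```

View pics/wrist10.png

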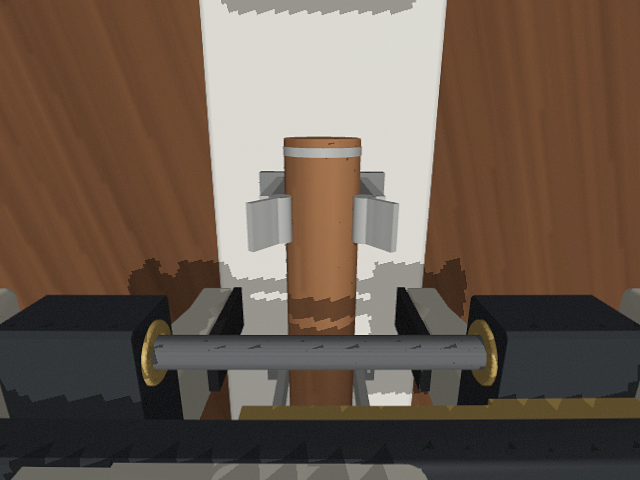

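The wand sits under the clip lips, with the fingers at about (268,222) and (376,222) closed over it. I'll lift, and the next camera place will check it with the dial.

Request:
send_rows([
  [0,[0,0,0.06],[0,0,0]],
  [0,[0,0,0.14],[0,0,0]],
  [0,[0,0,0.16],[0,0,0]],
  [0,[0,0,0.16],[0,0,0]],
  [0,[0,0,0.16],[0,0,0]],
  [0,[0,0,0],[0,0,0]],
])

```text
clock: 10.9
tool_pos: [0.5543, -0.1059, 0.2172]
orientation: [-179.8, -0.1, 164.2]
force: [1.1, -0.1, -0.5]
opening: 0.0878
```

```bash
python3 snap.py wrist 11; python3 snap.py top 11
```

```text
10.95 [ 0.553  -0.1056  0.2145] [-179.75   -0.31  164.18] [ 0.53264608 -0.18117703  0.37654578] [ 1.63306697e+02 -1.25317040e-01  1.64232776e+02]
11.0 [ 0.5518 -0.1055  0.2123] [-179.7    -0.5   164.16] [ 0.23971409 -0.00514278  1.30921327] [-168.14269223   -0.34010611  -84.35543755]
```

View pics/wrist11.png

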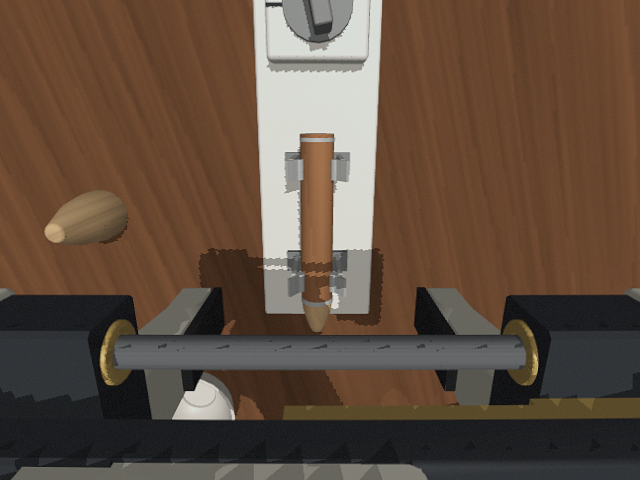

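The wand lies centred across both clips, tail at (317,136) and nose at (317,330). The dial is at the top edge, around (318,15).

```bash
python3 - <<'E'
from h import *
s=pickle.load(open('wrist11.pkl','rb'))
o,d,a,t0,t1,_,_,e=fitwand(s,(302,130,334,332),zmin=.064,a0=-.28,z0=.06)
m=o+d*(t0+.075); x=np.array([.9613,-.2756]);y=np.array([.2756,.9613])
print(a,d[2],t1-t0,e,m,'in seat lat',(m[:2]-[.5558,-.105])@x,'lon',(m[:2]-[.5558,-.105])@y)
P=cloud(s)[:300]
# same-picture clip centres
Q=P.reshape(-1,3);la=(Q[:,:2]-[.5558,-.105])@x;lo=(Q[:,:2]-[.5558,-.105])@y
for c in(-.048,.048):
    k=(abs(lo-c)<.012)&(abs(la)<.035)&(Q[:,2]>.05)&((abs(la)>.015)); print('clip lat',la[k].min(),la[k].max(),lo[k].min(),lo[k].max(),Q[k,2].max())
E
```

```text
-15.822922768684277 0.0010688929022536454 0.17431748783337964 0.0010494611304854504 [ 0.55575764 -0.10463466  0.06048562] in seat lat -0.0001414066866983708 lon 0.00033953169077182094
clip lat -0.02432776559364714 0.02397213935696943 -0.055929994479613436 -0.03952548910460515 0.08632736569814686
clip lat -0.02442617731386259 0.024183807095658504 0.03951108577577515 0.05638049731717564 0.08556464362525057
```

Request:
send_rows([
  [0,[-0.04,-0.16,0.02],[0,0,0]],
  [0,[-0.04,-0.16,0.02],[0,0,0]],
  [0,[-0.04,-0.16,0.02],[0,0,0]],
  [0,[0,0,0],[0,0,0]],
])

```text
clock: 11.4
tool_pos: [0.5185, -0.2272, 0.2221]
orientation: [-179.7, -1.0, 164.4]
force: [0.1, 1.0, -1.3]
opening: 0.0877
```

```bash
python3 snap.py wrist 12
```

```text
11.45 [ 0.5187 -0.2258  0.2214] [-179.69   -1.02  164.39] [ 0.49945432 -0.30293829  0.38155211] [163.40799655  -0.98859223 164.41111143]
```

View pics/wrist12.png

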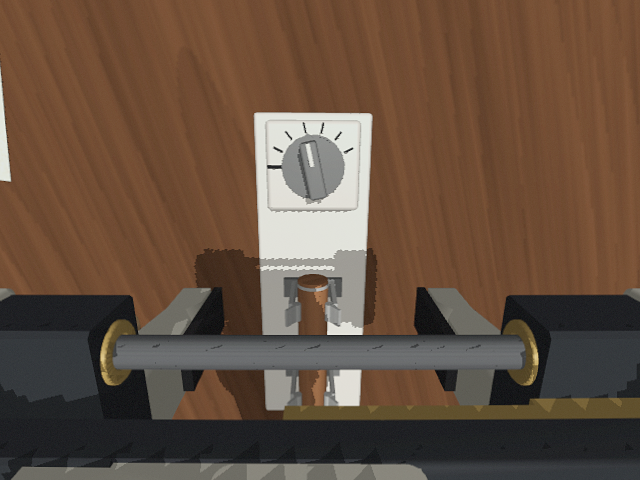

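The wand fit gives seat offsets of −0.1 mm sideways, 0.3 mm lengthwise and about 0.5 mm in height, so it is home. In this view the dial is centred at about (313,168). The white pointer line is at (309,153) and the long zero tick is at (274,167) on the left. I'll measure the bar.

```bash
cat > dial.py <<'E'
import sys; from h import *
s=pickle.load(open(sys.argv[1],'rb'));P=cloud(s);Q=P[:300].reshape(-1,3)
k=(np.hypot(Q[:,0]-.508,Q[:,1]+.271)<.035)
print('z levels',np.percentile(Q[k,2],[1,20,50,80,99]))
B=Q[k&(Q[:,2]>.066)]
r=cv2.minAreaRect(B[:,:2].astype(np.float32)*1000); print(r,len(B),B[:,2].max())
b=cv2.boxPoints(r)/1000; e1,e2=b[1]-b[0],b[2]-b[1]; e=e1 if np.linalg.norm(e1)>np.linalg.norm(e2) else e2
hsv=cv2.cvtColor(s['color'],cv2.COLOR_BGR2HSV)[:300].reshape(-1,3)
w=Q[k&(Q[:,2]>.064)&(hsv[:,2]>215)&(hsv[:,1]<30)]
c=np.array(r[0])/1000
print('white mean rel',w.mean(0)[:2]-c if len(w) else None,len(w))
if len(w) and e@(w.mean(0)[:2]-c)<0:e=-e
ang=np.degrees(np.arctan2(e[1],e[0])); print('bar angle',ang,'q',np.radians((-15.97-ang+20)%360-20))
E
python3 dial.py wrist12.pkl
```

```text
z levels [0.03540345 0.03703892 0.04251375 0.0727198  0.07616363]
((508.2691650390625, -271.0657653808594), (46.15958786010742, 13.922303199768066), 85.92298126220703) 1003 0.07734976665400145
white mean rel [-0.00124997 -0.01305173] 65
bar angle -94.07703 q 1.3632247
```

```bash
python3 go.py .5083 -.2711 .11 175.9
```

```text
pos [ 0.5187 -0.2258  0.2214] rpy [-179.69   -1.02  164.39] F [ 0.3  0.6 -1.5] M [ 0.15 -0.09 -0.02] t 11.45
shift units [-0.0415 -0.1812 -0.4458] turn units [ 0.0004 -0.0029  0.032 ] [ 0.13 -1.06 11.51]
```

Request:
send_rows([
  [0,[-0.016,-0.07,-0.15],[0.0002,-0.0015,0.016]],
  [0,[-0.016,-0.07,-0.15],[0.0002,-0.0015,0.016]],
  [0,[-0.01,-0.04,-0.1],[0,0,0]],
  [0,[0,0,0],[0,0,0]],
])

```text
clock: 11.85
tool_pos: [0.5064, -0.2699, 0.1149]
orientation: [179.8, -0.1, 176.4]
force: [-0.5, 0.3, -0.1]
opening: 0.0878
```

```bash
python3 go.py .5083 -.2711 .09 175.9
```

```text
pos [ 0.5064 -0.2699  0.1149] rpy [ 1.7985e+02 -1.2000e-01  1.7639e+02] F [-0.5  0.3 -0.1] M [0.15 0.02 0.06] t 11.85
shift units [ 0.0075 -0.0049 -0.0996] turn units [-0.0004 -0.0003 -0.0013] [-0.16 -0.1  -0.49]
```

Request:
send_rows([
  [0.4,[0.007,-0.005,-0.1],[-0.0004,-0.0003,-0.0013]],
  [0.4,[0,0,-0.1],[0,0,0]],
  [0.4,[0,0,0],[0,0,0]],
])

```text
clock: 12.15
tool_pos: [0.5091, -0.2693, 0.064]
orientation: [-180.0, -0.1, 175.9]
force: [-1.4, 0.8, 0.5]
opening: 0.0692
```

```bash
python3 go.py .5083 -.2711 .047 175.9
```

```text
pos [ 0.5091 -0.2693  0.064 ] rpy [-1.7999e+02 -7.0000e-02  1.7592e+02] F [-1.4  0.8  0.5] M [ 0.16  0.01 -0.03] t 12.15
shift units [-0.0032 -0.0074 -0.068 ] turn units [ 0.     -0.0002 -0.0001] [ 0.   -0.07 -0.02]
```

Request:
send_rows([
  [0.5,[-0.004,-0.009,-0.066],[0,0,0]],
  [0.5,[0,0,0],[0,0,0]],
  [0.5,[0,0,0],[0,0,0]],
])

```text
clock: 12.45
tool_pos: [0.511, -0.2702, 0.0511]
orientation: [-179.9, 0.1, 176.1]
force: [0.9, 0.2, -0.6]
opening: 0.0465
```

```bash
python3 go.py .5083 -.2711 .047 175.9
```

```text
pos [ 0.511  -0.2702  0.0511] rpy [-1.7992e+02  6.0000e-02  1.7609e+02] F [ 0.9  0.2 -0.6] M [ 0.06 -0.06  0.01] t 12.45
shift units [-0.011  -0.0034 -0.0164] turn units [ 0.0002  0.0001 -0.0005] [ 0.09  0.05 -0.19]
```

Request:
send_rows([
  [0.6,[-0.012,-0.004,-0.018],[0,0,-0.0005]],
  [0.6,[0,0,0],[0,0,0]],
])

```text
clock: 12.65
tool_pos: [0.5095, -0.271, 0.0491]
orientation: [-179.9, 0.3, 175.9]
force: [0.7, -0.2, 0.8]
opening: 0.0365
```

```bash
python3 go.py .5083 -.2711 .047 175.9
```

```text
pos [ 0.5095 -0.271   0.0491] rpy [-179.89    0.26  175.94] F [ 0.7 -0.2  0.8] M [ 0.13 -0.04  0.01] t 12.65
shift units [-0.005  -0.0003 -0.0083] turn units [ 0.0004  0.0007 -0.0001] [ 0.13  0.25 -0.04]
```

Request:
send_rows([
  [1,[-0.005,0,-0.008],[0.0004,0.0007,0]],
  [1,[0,0,0],[0,0,0]],
  [1,[0,0,0],[0,0,0]],
  [1,[0,0,0],[0,0,0]],
  [1,[0,0,0],[0,0,0]],
  [1,[0,0,0],[0,0,0]],
])

```text
clock: 13.25
tool_pos: [0.5088, -0.2712, 0.0487]
orientation: [180.0, 0.1, 175.9]
force: [0.3, 0.2, 0.2]
opening: 0.0135
```

```bash
python3 go.py .5083 -.2711 .047 175.9
```

```text
pos [ 0.5088 -0.2712  0.0487] rpy [1.7999e+02 1.0000e-01 1.7592e+02] F [0.3 0.2 0.2] M [ 0.22  0.01 -0.02] t 13.25
shift units [-0.0018  0.0006 -0.0067] turn units [-0.      0.0003 -0.0001] [-0.    0.1  -0.02]
```

Request:
send_rows([
  [1,[0,0,0],[0,0,0.014]],
  [1,[0,0,0],[0,0,0.014]],
  [1,[0,0,0],[0,0,0.014]],
  [1,[0,0,0],[0,0,0.014]],
])

```text
clock: 13.65
tool_pos: [0.5088, -0.2712, 0.0487]
orientation: [180.0, 0.1, -163.3]
force: [-0.1, 0.4, 2.1]
opening: 0.0136
```

```bash
python3 go.py .5085 -.2712 .0485 -106
```

```text
pos [ 0.5088 -0.2712  0.0487] rpy [ 1.7999e+02  9.0000e-02 -1.6328e+02] F [-0.1  0.4  2.1] M [ 0.23  0.05 -0.03] t 13.65
shift units [-0.0011  0.0001 -0.0007] turn units [-0.0002  0.0002  0.1591] [-0.08  0.06 57.28]
```

Request:
send_rows([
  [1,[0,0,0],[0,0,0.016]],
  [1,[0,0,0],[0,0,0.016]],
  [1,[0,0,0],[0,0,0.016]],
  [1,[0,0,0],[0,0,0.016]],
  [1,[0,0,0],[0,0,0.016]],
  [1,[0,0,0],[0,0,0.016]],
  [1,[0,0,0],[0,0,0.016]],
  [1,[0,0,0],[0,0,0.016]],
  [1,[0,0,0],[0,0,0.016]],
])

```text
clock: 14.55
tool_pos: [0.5088, -0.2712, 0.0487]
orientation: [180.0, 0.1, -109.3]
force: [0.2, 0.3, 0.4]
opening: 0.0139
```

```bash
python3 go.py .5085 -.2712 .0485 -106
```

```text
pos [ 0.5088 -0.2712  0.0487] rpy [ 1.7997e+02  8.0000e-02 -1.0929e+02] F [0.2 0.3 0.4] M [ 0.11  0.08 -0.07] t 14.55
shift units [-0.0012  0.0002 -0.0007] turn units [-0.0002 -0.      0.0091] [-0.09 -0.01  3.29]
```

Request:
send_rows([
  [1,[0,0,0],[0,0,0.004]],
  [1,[0,0,0],[0,0,0.004]],
  [1,[0,0,0],[0,0,0.003]],
  [1,[0,0,0],[0,0,0.003]],
])

```text
clock: 14.95
tool_pos: [0.5088, -0.2712, 0.0487]
orientation: [180.0, 0.1, -104.2]
force: [-0.3, 0.4, 1.0]
opening: 0.0138
```

```bash
python3 go.py .5085 -.2712 .0485 -106
```

```text
pos [ 0.5088 -0.2712  0.0487] rpy [ 1.7996e+02  9.0000e-02 -1.0417e+02] F [-0.3  0.4  1. ] M [ 0.06  0.09 -0.61] t 14.95
shift units [-0.0011  0.0001 -0.0006] turn units [-0.0003 -0.     -0.0051] [-0.1  -0.01 -1.83]
```

The z moment rose to −0.61 N m, well above the dial friction, so it is against the zero stop. I'll relax the twist, open and lift.

Request:
send_rows([
  [0.5,[0,0,0],[0,0,0]],
  [0.5,[0,0,0],[0,0,0]],
  [0.5,[0,0,0],[0,0,0]],
  [0.5,[0,0,0],[0,0,0]],
  [0.5,[0,0,0.06],[0,0,0]],
  [0.5,[0,0,0.14],[0,0,0]],
  [0.5,[0,0.04,0.16],[0,0,0]],
  [0.5,[0.02,0.1,0.16],[0,0,-0.02]],
  [0.5,[0.02,0.1,0.16],[0,0,-0.02]],
  [0.5,[0.02,0.1,0.1],[0,0,-0.02]],
  [0.5,[0,0,0],[0,0,-0.02]],
  [0.5,[0,0,0],[0,0,-0.02]],
])

```text
clock: 16.15
tool_pos: [0.5216, -0.1828, 0.2511]
orientation: [179.7, 0.5, -141.6]
force: [-0.7, -0.5, -0.1]
opening: 0.0437
```

Request:
send_rows([
  [0.5,[0.02,0.1,0],[0,0,-0.02]],
  [0.5,[0,0.08,0],[0,0,-0.02]],
  [0.5,[0,0,0],[0,0,-0.02]],
  [0.5,[0,0,0],[0,0,-0.02]],
  [0.5,[0,0,0],[0,0,-0.02]],
  [0.5,[0,0,0],[0,0,0]],
  [0.5,[0,0,0],[0,0,0]],
])

```text
clock: 16.85
tool_pos: [0.5267, -0.1352, 0.2525]
orientation: [179.7, 0.6, -179.0]
force: [-0.0, 0.3, 0.7]
opening: 0.0436
```

```bash
python3 snap.py wrist 13; python3 snap.py top 13; python3 dial.py wrist13.pkl
```

```text
16.9 [ 0.5267 -0.1352  0.2525] [ 179.75    0.61 -179.03] [ 0.52575147 -0.21472516  0.41113611] [ 162.80539249    0.57530232 -178.99331221]
16.95 [ 0.5267 -0.1353  0.2525] [ 179.74    0.61 -179.05] [ 0.23971409 -0.00514278  1.30921327] [-168.14269223   -0.34010611  -84.35543755]
z levels [0.03532115 0.03710945 0.04265559 0.07333071 0.07634678]
((508.0933837890625, -270.72406005859375), (14.790395736694336, 46.173133850097656), 73.74995422363281) 1171 0.0781708575473824
white mean rel [ 0.01267433 -0.00409319] 60
bar angle -16.250017 q 0.0048872335
```

View pics/wrist13.png

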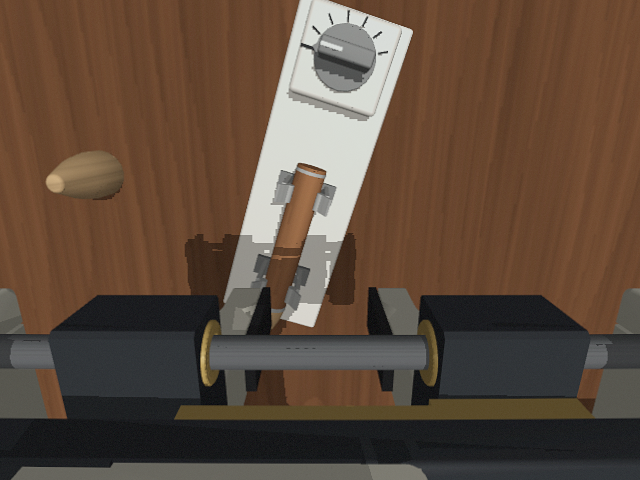

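View pics/top13.png

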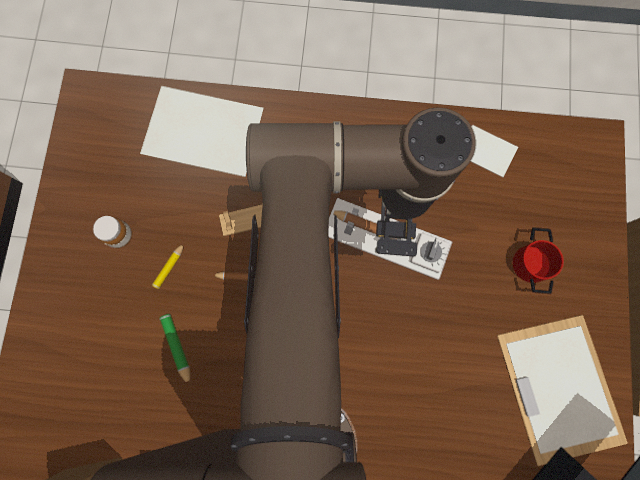

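The pointer (330,47) is on the long tick (306,46) and measures q ≈ 0.005 rad. The wand is still in both clips. The gripper is clear at z = 0.25. One last wand fit, then I hand in.

```bash
python3 - <<'E'
from h import *
from plant import order,sensors
s=pickle.load(open('wrist13.pkl','rb'));P=cloud(s)[:300].reshape(-1,3)
x=np.array([.9613,-.2756]);y=np.array([.2756,.9613]);w=P[:,:2]-[.5558,-.105]
k=(abs(w@x)<.012)&(w@y>-.09)&(w@y<.03)&(P[:,2]>.06);print('top z',np.nanpercentile(P[k,2],98),'tail lon',(w[k]@y).min(),'lat at crest',np.median((w[k]@x)[P[k,2]>.0735]))
o=sensors.get_obs();print(o['force'],o['qvel'].round(2))
print(order.close_job())
E
```

```text
top z 0.2654706801970172 tail lon -0.0751988983049199 lat at crest 0.0012332681614412057
[0.0928292  0.36226558 0.21445859] [-0.05  0.1  -0.01 -0.06  0.04 -0.52]
the job is handed in; nothing more can be done
None
```

I docked the wand in both clips with its nose away from the dial, turned the dial back to its zero stop, and handed the job in at about 17 s.

- **Wand:** A fit right after release put it about 0.1 mm off sideways, 0.3 mm lengthwise and 0.5 mm in height, and about 0.15° off the stand's axis. I pressed it down until it stopped on the saddles with about 18 N.
- **Dial:** I turned it until the twist rose to 0.61 N m, against 0.06 N m of friction. The last picture puts it at about 0.005 rad, with the pointer on the long tick.
- **Failed or partial checks:** The height part of my last wand check is invalid, because gripper points got into the data (it read 0.265 m). The sideways reading of 1.2 mm comes from the same contaminated points, so I don't rely on it. The lengthwise reading agreed, with the tail 75.2 mm behind the seat, and the pictures still showed the wand in both clips.
- **Bystanders and arm:** The pot and jar sit where they started in the last top view. The arm hid the bowl and cone there, so I did not re-measure them; the arm's path stayed clear of all four. At hand-in the gripper was empty at z = 0.25 m, with almost no force on the wrist.

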